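# Stand the tipped casting trees back up in the lane and shut the clamp

### The arm

A 6-joint arm with a two-finger parallel gripper is mounted at the origin on the work surface. World frame = base frame: x ahead of the robot, y to its left, z up, the work surface at z = 0. Lengths are in m, angles in rad, forces in N, time in s.
With the tool pointing down it reaches from about 0.325 to 1 m from the base axis. Payload 5.1 kg.
Tool frame: the origin (TCP) lies at the very end of the fingers, on their centre line; the grasp point (between the pads) lies 19 mm behind it; z points along the fingers, y is the line along which they close (so a half turn about z gives the same grasp; the last joint's range is limited). The gripper opens to 85 mm and grips with 20 to 120 N. Pads are 22 mm wide; open, the fingers measure 114 mm over their backs; the gripper's body (76 mm by 85 mm) begins 54 mm behind the grasp point. The pads swing forward as they close: fully open they stand 13 mm farther back than shut.
Start: joints at [1.072, 0.124, 1.65, -0, 1.367, -0.083], TCP at [0.263, 0.595, 0.231] pointing down, gripper open.
Joint ranges: [-2.61, 2.61], [-1.02, 2.33], [0.03, 2.71], [-1.35, 4.49], [0.32, 2.68], [-2.91, 2.91]. Speed limits (rad/s): [2.57, 2.57, 3.14, 3.14, 3.14, 3.14].

### API

Orientations are given as a 3x3 rotation matrix whose columns are the frame's x, y, z axes.
In Python, from rig import env gives the robot as it stands. The module is installed in compiled form; this text tells all that it offers. Calls block until the motion is done:
- env.move_ptp(position, orientation): joint-space move of the TCP to a pose.
- env.line_to(position, attitude=None, max_speed=0.15, contact_N=None): straight line of the TCP; attitude=None keeps the orientation; max_speed is the mean speed in m/s. With contact_N (N) it stops when the force on the tool has changed by that much, and returns True; else False.
- env.move_joints(angles): joint-space move.
- env.move_gripper(opening, effort=None): finger opening in m; effort is the grip in N (None keeps the last); returns when the fingers have stopped.
- env.hold(seconds).
- env.solve_ik(position, orientation): joint angles nearest the present ones, or None.
- env.get_state(): the state.
- env.capture(name): name is "scene" or "top"; returns (picture, depth): 384x512x3 uint8, blue, green, red; 384x512 float32, m along the optical axis (not along the pixel's ray), 0 where there is no reading.
- env.camera_info(name): a dict with "mtx" (3x3 intrinsics, pixels), "world_from_camera" (4x4, takes a point from camera to world coordinates). Camera axes: x right, y down, z forward; pixel columns grow to the right and rows downward; lengths in m; the calibration is good to about 2 mm. A picture is of the moment at which its call begins. camera_info takes no time and is no camera call.
A pose or a line that the arm cannot do raises env.MotionError and nothing moves.
- env.hand_in(): hands the job in; it is judged then, once.
The state is a dict: "clock": time; "qpos": joint angles; "joint_velocities": joint speeds; "joint_torque": joint torques, N m; "ee_pos": TCP position; "tcp_rot": TCP orientation; "ft_force": force on the tool from outside, world axes, zero at the start; "moment": the same for the moment, N m; "opening": finger opening in m; "grasp_force": force on a finger pad.
Only numpy, scipy, OpenCV 4.12 (cv2) and the standard library are available. Lean on these libraries where they do the work, as an engineer would, in place of code of your own. Each camera call takes 0.05 s, during which the arm holds its last target. There are 200 camera calls.

### The job

Two of the wax casting trees in the aluminium lane have tipped over and lean against the steel flasks. Stand both upright on their bases in the lane, setting them down gently (neither let fall nor pressed hard) and leaving the flasks and the two short trees standing where they are, and swing the clamp lever at the lane's mouth fully shut.

Things in the scene. Friction and masses are not known exactly. Their poses are not given: they have to be found in the camera images.
- lane: fixed aluminium channel, 530 mm long. Floor 8 mm above the bench, 68 mm clear between side walls (x = +-36 mm, y = -235 to +235 mm) that rise 12 mm above the floor; end stop at y = -238 mm, clamp lever across the mouth at y = +265 mm. Origin on the bench under the middle of the walled part; x across, y along, z up
- tree1: tipped casting tree, leaning about 45 degrees along the lane on the rim of flask1: square black base 52 x 52 x 10 mm, round blue wax sprue 14 mm thick, 132 mm tall in all; four pale patterns round the sprue 22 to 52 mm above the underside, out to 20 mm from the axis; bare above. About 0.2 kg. Origin: centre of the underside; z along the sprue to its tip, x, y square to the base
- flask1: upright open steel tube (casting flask), 60 mm outer diameter, 3 mm wall, 62 mm tall, 0.35 kg, loose in the lane; tree1 leans on its rim. Bystander. Origin at the centre of its underside, z up
- small1: short casting tree of the same make that stands upright in the lane on the far side of flask1 from tree1: 98 mm tall, base 52 x 52 x 10 mm, patterns 28 to 58 mm up. Bystander. Origin at the centre of its underside, z up
- tree2: tipped casting tree, leaning about 45 degrees along the lane on the rim of flask2: square black base 52 x 52 x 10 mm, round blue wax sprue 14 mm thick, 132 mm tall in all; four pale patterns round the sprue 22 to 52 mm above the underside, out to 20 mm from the axis; bare above. About 0.2 kg. Origin: centre of the underside; z along the sprue to its tip, x, y square to the base
- flask2: upright open steel tube (casting flask), 60 mm outer diameter, 3 mm wall, 62 mm tall, 0.35 kg, loose in the lane; tree2 leans on its rim. Bystander. Origin at the centre of its underside, z up
- small2: short casting tree of the same make that stands upright in the lane on the far side of flask2 from tree2: 98 mm tall, base 52 x 52 x 10 mm, patterns 28 to 58 mm up. Bystander. Origin at the centre of its underside, z up
- clamp (a joint): clamp lever at the lane's +y mouth; hinge axis along the lane's y, on a block on its +x side, 36 mm above the bench. 0 = shut, level across the lane; 1.5 rad = standing up. Stays where left; about 1 N at the tip moves it. Steel arm 12 mm wide, 110 mm long; black grip 14 mm wide, 13 mm thick on the last 32 mm, which shut overhangs the lane's -x side
- clamp_tip (a point): point in the middle of the lever's black grip, 98 mm from the hinge axis
- clamp_hinge (a point): point on the lever's hinge axis, in the middle of its width (lane x = 45, y = 265, z = 36 mm); its orientation turns with the lever
Not all that is in view belongs to the job. Leave any orange or pink look-alike of the tree1 alone.

How it is judged:
By the outcome, as a careful person would: the job done as asked, in the order asked, and still so for the second after the job is handed in, with the robot touching nothing.
It also fails if it takes over 67 s, if anything falls off the work surface, if the arm or the gripper's body presses on something with over 40 N, if the wrist force passes 120 N, or if a joint passes its speed limit or range.

## Working session

There is one attempt and no reset: what is moved stays moved. The work goes in short steps, each a Python script; the robot and the scene stay as the last script left them, time stands still between calls to the robot, and variables do not carry over. Pictures are saved under pics/ and viewed, at most 10 in all, crops included, and the job is handed in when it is done.

```bash
mkdir -p pics
python3 - <<'E'
from rig import env
import cv2,numpy as np
for n in("scene","top"):
    p,d=env.capture(n); cv2.imwrite(f"pics/{n}0.png",cv2.resize(p,(800,600),interpolation=cv2.INTER_CUBIC)); np.savez(f"{n}0.npz",p=p,d=d)
    i=env.camera_info(n); print(n,np.round(i["mtx"],1).tolist(),np.round(i["world_from_camera"],3).tolist())
s=env.get_state(); print(s["clock"],s["ee_pos"],s["tcp_rot"])
E
```

```text
scene [[459.2, 0.0, 258.9], [0.0, 459.2, 190.2], [0.0, 0.0, 1.0]] [[-0.714, 0.393, -0.579, 1.373], [0.7, 0.41, -0.585, 0.827], [0.008, -0.823, -0.568, 0.925], [0.0, 0.0, 0.0, 1.0]]
top [[348.9, 0.0, 253.5], [0.0, 348.9, 189.7], [0.0, 0.0, 1.0]] [[-0.019, -0.993, 0.115, 0.379], [-1.0, 0.021, 0.018, -0.071], [-0.02, -0.115, -0.993, 1.169], [0.0, 0.0, 0.0, 1.0]]
0.1 [0.26230412 0.5941197  0.23016944] [[-9.14792788e-01  4.03922437e-01 -9.05492720e-04]
 [ 4.03923421e-01  9.14791301e-01 -1.65691955e-03]
 [ 1.59069882e-04 -1.88148777e-03 -9.99998217e-01]]
```

View pics/scene0.png

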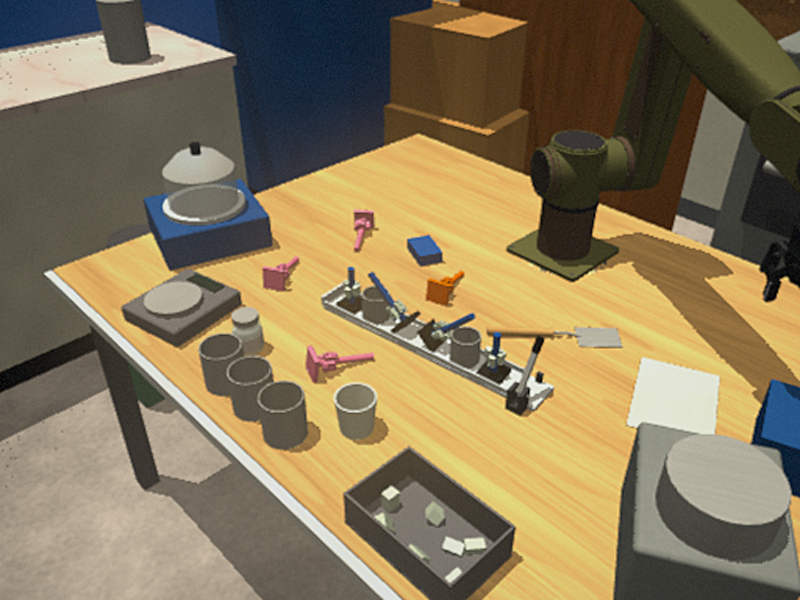

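View pics/top0.png

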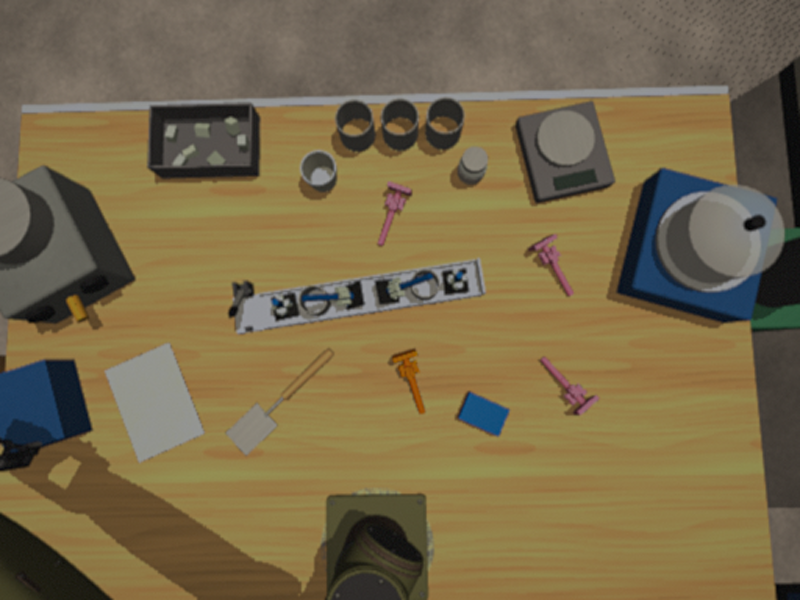

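Run:
```python
import cv2,numpy as np
for n,(x,y,w,h) in {"scene":(200,165,160,104),"top":(142,160,176,60)}.items():
    p=np.load(n+"0.npz")["p"][y:y+h,x:x+w]
    s=5 if n=="scene" else 4.5
    cv2.imwrite(f"pics/{n}1.png",cv2.convertScaleAbs(cv2.resize(p,None,fx=s,fy=s,interpolation=cv2.INTER_CUBIC),alpha=1.4))
```

```text
(no output)
```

View pics/scene1.png

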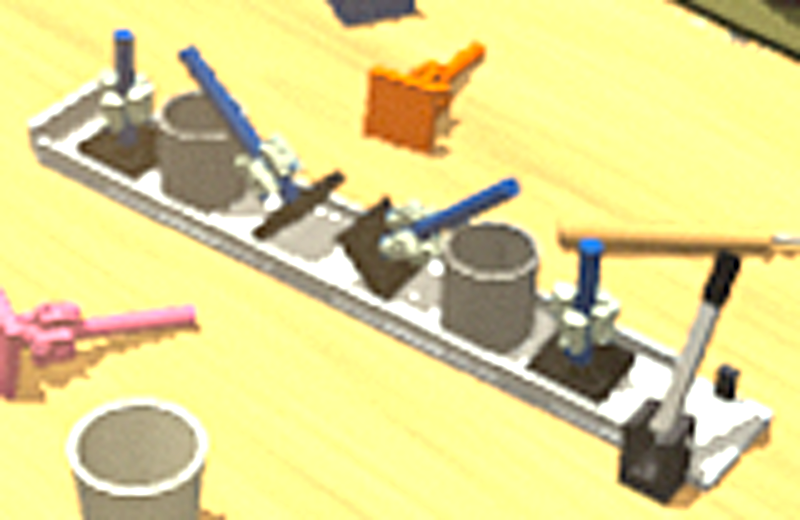

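View pics/top1.png

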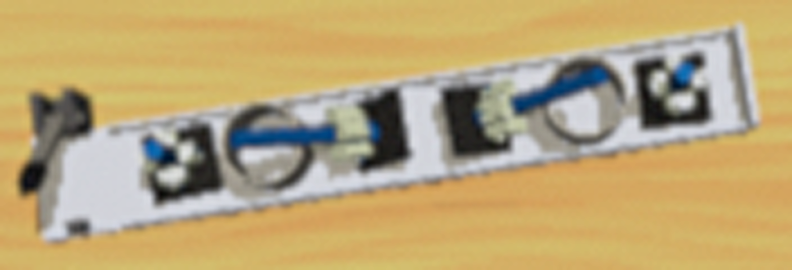

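Scene crop (pixel ÷5 + (200,165)): one tree leans up-left on the far flask, tip (190,55), base (300,205). The other leans right on the near flask, tip (515,187), base (383,250). Short trees are at (123,100) and (590,310), and the lever stands up at (690,340). Top crop: the lane runs from (45,240) to (755,130), and the blue sprues run (375,130)→(235,140) and (510,105)→(605,75). The mouth is on the left, which is world +y.

```bash
cat > h.py <<'E'
import numpy as np,cv2
from rig import env
def cloud(n,p=None,d=None):
    if d is None: p,d=env.capture(n)
    i=env.camera_info(n);K=i["mtx"];T=i["world_from_camera"]
    v,u=np.mgrid[:384,:512]
    c=np.stack([(u-K[0,2])/K[0,0]*d,(v-K[1,2])/K[1,1]*d,d],-1)
    w=c@T[:3,:3].T+T[:3,3]; w[d<=0]=np.nan
    return p,w
def ray(n,u,v,z):
    i=env.camera_info(n);K=i["mtx"];T=i["world_from_camera"]
    r=T[:3,:3]@np.array([(u-K[0,2])/K[0,0],(v-K[1,2])/K[1,1],1]); o=T[:3,3]
    return o+r*(z-o[2])/r[2]
def blues(p,w,lane):   # blue sprue points in lane coords
    hsv=cv2.cvtColor(p,cv2.COLOR_BGR2HSV)
    m=((hsv[...,0]>98)&(hsv[...,0]<125)&(hsv[...,1]>110)&(hsv[...,2]>40)).astype(np.uint8)
    q=w@lane[:3,:3]-lane[:3,3]@lane[:3,:3]
    m[~((abs(q[...,0])<.05)&(abs(q[...,1])<.26)&(q[...,2]>.01)&(q[...,2]<.22))]=0
    n,l,s,_=cv2.connectedComponentsWithStats(m,connectivity=8)
    return [(s[k,4],q[l==k],np.argwhere(l==k)) for k in range(1,n) if s[k,4]>12]
def axis(P):
    for _ in range(3):
        c=P.mean(0); u=np.linalg.svd(P-c)[2][0]; u*=np.sign(u[2])
        r=np.linalg.norm(np.cross(P-c,u),axis=1); P=P[r<max(.01,np.median(r)*2)]
    t=(P-c)@u
    return c,u,c+u*t.max(),c+u*t.min()
try: LANE=np.load("lane.npy")
except Exception: LANE=None
E
cat > m.py <<'E'
from h import *
c=lambda x,y:(142+x/4.5-.4,160+y/4.5-.4)
A=[ray("top",*c(*q),.02) for q in((110,131),(738,27))]
B=[ray("top",*c(*q),.02) for q in((110,230),(755,130))]
ya=(A[0]-A[1]);yb=B[0]-B[1]; y=ya/np.linalg.norm(ya)+yb/np.linalg.norm(yb); y[2]=0;y/=np.linalg.norm(y)
x=np.array([y[1],-y[0],0])
print("walls",A,B,"width",(A[1]-B[1])@x,(A[0]-B[0])@x, np.degrees([np.arctan2(v[0],v[1]) for v in(ya,yb)]))
E_=(A[1]+B[1])/2; xc=np.mean([q@x for q in A+B]); yc=E_@y+.241
o=x*xc+y*yc; o[2]=0
L=np.eye(4);L[:3,0]=x;L[:3,1]=y;L[:3,3]=o; np.save("lane.npy",L); print(np.round(L,4))
for n in("scene","top"):
    z=np.load(n+"0.npz"); p,w=cloud(n,z["p"],z["d"])
    q=(w-o)@L[:3,:3]
    # floor / rim check
    for zl,zh in((.004,.012),(.016,.024),(.066,.074)):
        s=(abs(q[...,0])<.05)&(abs(q[...,1])<.26)&(q[...,2]>zl)&(q[...,2]<zh); Q=q[s]
        print(n,zl,len(Q),np.percentile(Q[:,0],[1,50,99]).round(4),np.percentile(Q[:,1],[1,50,99]).round(4),np.median(Q[:,2]).round(4))
    for k,P,px in blues(p,w,L):
        c0,u,t,b=axis(P); print(n,k,"mean",c0.round(4),"dir",u.round(3),"top",t.round(4),"bot",b.round(4),"px",px.mean(0).round())
E
python3 m.py
```

```text
walls [array([0.52143338, 0.24152368, 0.02      ]), array([ 0.58910724, -0.22529219,  0.02      ])] [array([0.44805072, 0.24078464, 0.02      ]), array([ 0.512048  , -0.23498879,  0.02      ])] width 0.07765966604199498 0.0727788100074708 [-8.24865083 -7.66099126]
[[ 0.9904 -0.1384  0.      0.5172]
 [ 0.1384  0.9904  0.      0.0085]
 [ 0.      0.      1.      0.    ]
 [ 0.      0.      0.      1.    ]]
scene 0.004 820 [-0.0324  0.0145  0.0447] [-0.2386  0.0162  0.2558] 0.0075
scene 0.016 552 [-0.0346  0.0252  0.0448] [-0.2413  0.0456  0.2386] 0.0184
scene 0.066 196 [-0.0252  0.0067  0.0353] [-0.189   0.0606  0.2579] 0.0688
scene 40 mean [ 0.0043 -0.097   0.0937] dir [ 0.039 -0.712  0.701] top [ 0.0058 -0.124   0.1203] bot [ 0.0028 -0.0693  0.0664] px [184. 244.]
scene 40 mean [0.0056 0.0977 0.0995] dir [-0.04   0.734  0.678] top [0.0043 0.1209 0.1209] bot [0.0075 0.0612 0.0658] px [205. 294.]
scene 34 mean [0.0089 0.1832 0.0924] dir [ 0.024 -0.076  0.997] top [0.0093 0.1821 0.108 ] bot [0.0083 0.1853 0.0658] px [218. 317.]
top 0.004 1516 [-0.045  -0.0051  0.0458] [-0.2368  0.009   0.2568] 0.0084
top 0.016 623 [-0.0357 -0.0078  0.0412] [-0.2373 -0.0097  0.2462] 0.0198
top 0.066 207 [-0.0266  0.0014  0.0334] [-0.2035  0.0405  0.2568] 0.0694
top 66 mean [ 0.0032 -0.1022  0.1002] dir [ 0.071 -0.725  0.685] top [ 0.0057 -0.1272  0.1238] bot [ 0.     -0.0698  0.0695] px [179. 267.]
top 18 mean [-0.0007 -0.1853  0.103 ] dir [ 0.258 -0.246  0.934] top [ 0.0015 -0.1874  0.1109] bot [-0.0052 -0.181   0.0867] px [176. 293.]
top 74 mean [0.0008 0.0943 0.0998] dir [0.017 0.746 0.665] top [0.0014 0.1209 0.1235] bot [0.0001 0.0626 0.0716] px [190. 204.]
top 17 mean [0.0046 0.1799 0.1054] dir [0.667 0.285 0.689] top [0.0085 0.1816 0.1094] bot [-0.0015  0.1773  0.0992] px [193. 176.]
```

```bash
cat >> h.py <<'E'
def W(p): return LANE[:3,:3]@np.asarray(p)+LANE[:3,3]
def tool(alpha,hd,sgn):
    """world attitude: gripper body leaning by alpha along horizontal lane direction hd"""
    hd=np.array([hd[0],hd[1],0]);hd/=np.linalg.norm(hd); z=-(np.sin(alpha)*hd+np.cos(alpha)*np.array([0,0,1]))
    y=sgn*np.cross([0,0,1],hd); x=np.cross(y,z)
    return LANE[:3,:3]@np.column_stack([x,y,z])
def tcp(g,R): return W(g)+.019*R[:,2]
HG=.108
TREES={"A":dict(p=[-.0016,-.103,.093],s=[.055,-.719,.695],goal=[0,-.040]),
       "B":dict(p=[-.0035,.0982,.0970],s=[-.010,.72,.693],goal=[0,.034])}
def plan(k,sgn):
    t=TREES[k];s=np.array(t["s"]);s/=np.linalg.norm(s);p=np.array(t["p"])
    h=(p[2]-.008-.026*np.hypot(*s[:2]))/s[2]; g=p+s*(HG-h)
    th=np.arctan2(np.hypot(*s[:2]),s[2]); a=np.radians(22.5)
    hd1=np.array([0,np.sign(s[1])])
    R0=tool(a,s[:2],sgn);R1=tool(a-th,hd1,sgn)
    return g,R0,R1,np.array([*t["goal"],.008+HG]),p-s*h
E
python3 - <<'E'
from h import *
L=np.load("lane.npy"); L[:3,3]+=L[:3,0]*.0035; np.save("lane.npy",L)
import h; h.LANE=L
for n in("scene","top"):
    z=np.load(n+"0.npz"); p,w=cloud(n,z["p"],z["d"]); q=(w-L[:3,3])@L[:3,:3]
    for lo,hi in((-.165,-.07),(.06,.15)):
        m=(abs(q[...,0])<.034)&(q[...,1]>lo)&(q[...,1]<hi)&(q[...,2]>.063)&(q[...,2]<.073)
        m&=(p.max(2).astype(int)-p.min(2)<40); Q=q[m]; print(n,len(Q),Q[:,:2].min(0).round(3),Q[:,:2].max(0).round(3))
q0=env.get_state()["qpos"]
for k in "AB":
  for sg in(1,-1):
    g,R0,R1,gg,b=plan(k,sg); print(k,sg,"grasp",g.round(4),"base",b.round(4))
    for pos,R in((tcp(g,R0)-.13*R0[:,2],R0),(tcp(g,R0),R0),(tcp(gg,R1),R1)):
        try:q=env.solve_ik(pos,R); print(None if q is None else np.round(q,2))
        except Exception as e: print(e)
E
```

```text
scene 54 [-0.031 -0.147] [ 0.029 -0.072]
scene 103 [-0.029  0.065] [0.032 0.141]
top 47 [-0.031 -0.149] [ 0.025 -0.074]
top 63 [-0.029  0.06 ] [0.029 0.141]
A 1 grasp [-0.0009 -0.112   0.1017] base [-0.0068 -0.0344  0.0267]
[-0.5   0.09  1.77  0.29  1.55 -0.76]
[-0.43  0.16  1.92  0.32  1.33 -0.77]
[ 0.03 -0.02  2.08 -0.47  1.09  0.12]
A -1 grasp [-0.0009 -0.112   0.1017] base [-0.0068 -0.0344  0.0267]
[-0.5   0.09  1.77  0.29  1.55  2.38]
[-0.43  0.16  1.92  0.32  1.33  2.38]
None
B 1 grasp [-0.0036  0.103   0.1016] base [-0.0025  0.0252  0.0267]
[ 0.39 -0.07  1.93 -0.39  1.39 -2.81]
[ 0.3   0.03  2.05 -0.43  1.16 -2.8 ]
[-0.21  0.02  2.04  0.41  1.26  2.63]
B -1 grasp [-0.0036  0.103   0.1016] base [-0.0025  0.0252  0.0267]
[ 0.39 -0.07  1.93 -0.39  1.39  0.33]
[ 0.3   0.03  2.05 -0.43  1.16  0.34]
[-0.21  0.02  2.04  0.41  1.26 -0.51]
```

```bash
cat >> h.py <<'E'
SG={"A":1,"B":-1}
def snap(name):
    out=[]
    for n in("scene","top"):
        p,w=cloud(n)
        (x,y,ww,h)={"scene":(190,150,170,120),"top":(130,140,190,90)}[n]
        out.append(cv2.resize(p[y:y+h,x:x+ww],(640,int(640*h/ww)),interpolation=cv2.INTER_CUBIC))
        for k,P,px in blues(p,w,LANE):
            c0,u,t,b=axis(P); print(n,k,"mean",c0.round(4),"dir",u.round(3),"top",t.round(4))
    im=np.vstack(out); f=min(1,600/im.shape[0])
    cv2.imwrite(f"pics/{name}.png",cv2.convertScaleAbs(cv2.resize(im,None,fx=f,fy=f),alpha=1.3))
def st(m=""):
    s=env.get_state(); print(m,round(s["clock"],2),s["ee_pos"].round(4),"open",round(float(s["opening"]),4),"gf",np.round(s["grasp_force"],1),"F",np.round(s["ft_force"],1))
def pick(k):
    g,R0,R1,gg,b=plan(k,SG[k]); P=tcp(g,R0)
    env.move_ptp(P-.13*R0[:,2],R0); st("pre")
    print("hit",env.line_to(P,max_speed=.1,contact_N=8)); st("at")
    env.move_gripper(.005,45); st("grip")
    env.line_to(P+[0,0,.022],max_speed=.04); st("lift")
E
python3 - <<'E'
from h import *
pick("B"); snap("liftB")
E
```

```text
pre 1.9 [0.4965 0.1533 0.2044] open 0.0853 gf 0.0 F [-1.4  0.5  0.7]
hit False
at 3.35 [0.5046 0.1037 0.0848] open 0.0855 gf 0.0 F [-0.6  0.3  0.2]
grip 4.01 [0.504  0.1034 0.0842] open 0.0128 gf 43.7 F [ 0.  -0.3  0.7]
lift 4.71 [0.504  0.1034 0.1061] open 0.0125 gf 43.8 F [-0.6  0.6 -2.2]
scene 39 mean [ 0.0003 -0.0972  0.0931] dir [ 0.05  -0.698  0.714] top [ 0.0022 -0.1238  0.1203]
scene 40 mean [0.005  0.1836 0.0883] dir [-0.026 -0.051  0.998] top [0.0044 0.1825 0.1096]
top 66 mean [-0.0005 -0.1018  0.1001] dir [ 0.07 -0.73  0.68] top [ 0.002  -0.1279  0.1245]
top 18 mean [-0.004  -0.1854  0.1021] dir [ 0.215 -0.166  0.962] top [-0.0026 -0.1865  0.1085]
top 80 mean [-0.0024  0.0916  0.1189] dir [0.05  0.708 0.705] top [-0.0005  0.1183  0.1456]
```

View pics/liftB.png

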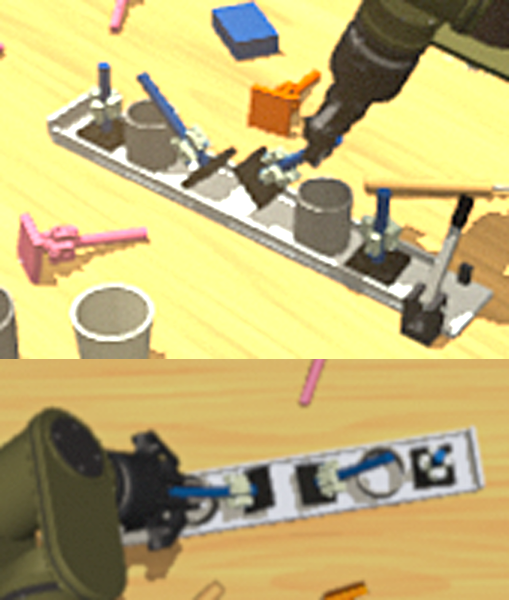

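Scene view: tree B is gripped and clear of its flask (base at about (262,178)). The other pieces are undisturbed. I'll swing it upright and check the angle.

```bash
cat >> h.py <<'E'
def swing(k):
    g,R0,R1,gg,b=plan(k,SG[k])
    env.line_to(tcp(gg+[0,0,.022],R1),attitude=R1,max_speed=.06); st("swung")
E
python3 - <<'E'
from h import *
swing("B"); env.hold(.2); snap("upB")
E
```

```text
swung 5.89 [0.5148 0.0505 0.1205] open 0.0127 gf 43.8 F [-0.8 -0.1 -2.1]
scene 49 mean [ 0.0009 -0.097   0.0928] dir [ 0.052 -0.701  0.711] top [ 0.0029 -0.124   0.1201]
scene 44 mean [0.0052 0.1831 0.0878] dir [-0.062 -0.03   0.998] top [0.0039 0.1825 0.1077]
top 18 mean [-0.0041 -0.1854  0.1023] dir [ 0.27  -0.237  0.933] top [-0.0021 -0.1871  0.1092]
top 18 mean [0.0009 0.1799 0.1039] dir [0.522 0.272 0.809] top [0.0052 0.1822 0.1106]
```

View pics/upB.png

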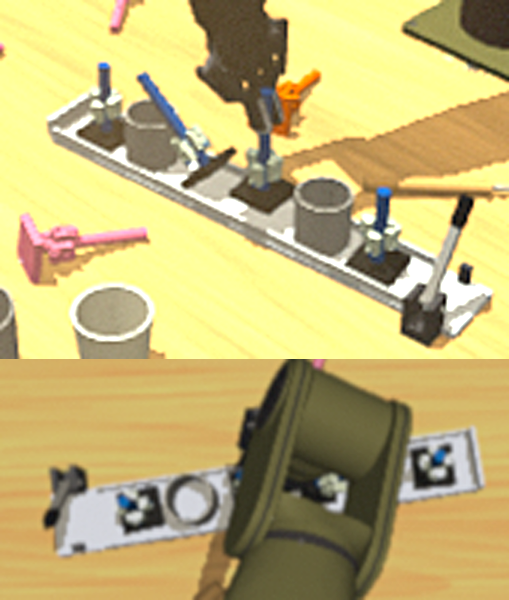

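Tree B hangs close to vertical in the scene view (sprue (266,95)–(263,160)), midway between the flask and tree A. I'll fit its base plane for the residual tilt.

```bash
cat >> h.py <<'E'
def base(yc,zlo,zhi,n="scene"):
    p,w=cloud(n); q=(w-LANE[:3,3])@LANE[:3,:3]
    m=(p.max(2)<75)&(abs(q[...,0])<.036)&(abs(q[...,1]-yc)<.036)&(q[...,2]>zlo)&(q[...,2]<zhi)
    Q=q[m]
    for _ in range(4):
        c,*_r=np.linalg.lstsq(np.c_[Q[:,:2]-Q[:,:2].mean(0),np.ones(len(Q))],Q[:,2],rcond=None)
        r=Q[:,2]-np.c_[Q[:,:2]-Q[:,:2].mean(0),np.ones(len(Q))]@c; Q=Q[abs(r)<max(.002,1.5*r.std())]
    r=cv2.minAreaRect((Q[:,:2]*1000).astype(np.float32))
    print("base",n,len(Q),"centre",np.round(r[0],1),"size",np.round(r[1],1),"yaw",round(r[2],1),"z",c[2].round(4),"slope deg x,y",np.degrees(c[:2]).round(1))
E
python3 - <<'E'
from h import *
base(.034,.022,.06); base(.183,.008,.035); base(-.185,.008,.035)
p,w=cloud("scene"); 
hsv=cv2.cvtColor(p,cv2.COLOR_BGR2HSV); q=(w-LANE[:3,3])@LANE[:3,:3]
m=(hsv[...,0]>95)&(hsv[...,0]<128)&(hsv[...,1]>80)&(abs(q[...,0])<.03)&(abs(q[...,1]-.034)<.03)&(q[...,2]>.05)
Q=q[m]; 
if len(Q)>6: c0,u,t,b=axis(Q); print(len(Q),c0.round(4),u.round(3),t.round(4),b.round(4))
E
```

```text
base scene 86 centre [ 4.1 37.8] size [56.  47.7] yaw 3.6 z 0.0406 slope deg x,y [0.9 0.2]
base scene 94 centre [  0.3 182. ] size [50.2 48.1] yaw 5.0 z 0.0168 slope deg x,y [ 2.2 -0.1]
base scene 15 centre [   8.7 -183.7] size [40.9 49.2] yaw 45.8 z 0.0162 slope deg x,y [-1.9 -1.7]
13 [0.0004 0.0385 0.13  ] [-0.062 -0.102  0.993] [-0.0017  0.035   0.1642] [0.0028 0.0425 0.0913]
```

```bash
cat >> h.py <<'E'
def setdown(k):
    s=env.get_state();P=s["ee_pos"];R=s["tcp_rot"]
    env.line_to(P-[0,0,.016],max_speed=.05); st("low")
    P=env.get_state()["ee_pos"]
    print("touch",env.line_to(P-[0,0,.012],max_speed=.008,contact_N=1.2)); st("down")
def release(k):
    P=env.get_state()["ee_pos"];R=env.get_state()["tcp_rot"]
    env.move_gripper(.035); st("open"); env.move_gripper(.06); env.line_to(P-.11*R[:,2],max_speed=.12); st("back")
E
python3 - <<'E'
from h import *
setdown("B"); base(.034,.008,.035)
E
```

```text
low 6.86 [0.5145 0.0505 0.104 ] open 0.0129 gf 43.8 F [-0.   0.1 -2.3]
touch True
down 7.83 [0.5147 0.0507 0.097 ] open 0.0131 gf 44.4 F [0.2 0.2 3.7]
base scene 88 centre [ 0.6 39.1] size [48.8 52.3] yaw 0.7 z 0.0174 slope deg x,y [0.8 1.7]
```

Run:
```python
from h import *
release("B"); base(.034,.008,.035)
P=env.get_state()["ee_pos"];env.line_to(P+[0,0,.03],max_speed=.2)
pick("A"); base(.038,.008,.035); snap("liftA")
```

```text
open 8.22 [0.5131 0.0507 0.0951] open 0.0351 gf 0.0 F [0.5 0.6 0.6]
back 9.67 [0.5202 0.0073 0.1968] open 0.0603 gf 0.0 F [ 0.2 -0.  -0.1]
base scene 79 centre [ 0.6 38.9] size [49.7 52. ] yaw 87.4 z 0.0168 slope deg x,y [ 1.7 -0.6]
pre 10.68 [ 0.5439 -0.143   0.2031] open 0.0599 gf 0.0 F [ 0.3 -0.2  0.4]
hit False
at 12.12 [ 0.5344 -0.0953  0.0849] open 0.0599 gf 0.0 F [ 1.  -0.7  0.1]
grip 12.61 [ 0.5339 -0.0949  0.0844] open 0.013 gf 43.7 F [0.3 0.4 2.5]
lift 13.31 [ 0.5337 -0.0949  0.1061] open 0.0132 gf 43.7 F [ 0.  -0.1 -2.5]
base scene 72 centre [ 0.3 40. ] size [49.8 48. ] yaw 0.6 z 0.0166 slope deg x,y [ 3.3 -0.5]
scene 17 mean [-0.0008 -0.078   0.0963] dir [-0.068 -0.664  0.744] top [-0.0022 -0.0912  0.1111]
scene 47 mean [0.0055 0.1832 0.0882] dir [-0.063 -0.035  0.997] top [0.0043 0.1825 0.1076]
top 53 mean [-0.0019 -0.0938  0.1141] dir [ 0.116 -0.702  0.703] top [ 0.0025 -0.1204  0.1408]
top 20 mean [1.000e-04 3.750e-02 1.307e-01] dir [-0.152 -0.144  0.978] top [-0.0019  0.0357  0.1431]
top 20 mean [0.0007 0.1794 0.1017] dir [0.143 0.201 0.969] top [0.0019 0.1811 0.1098]
```

View pics/liftA.png

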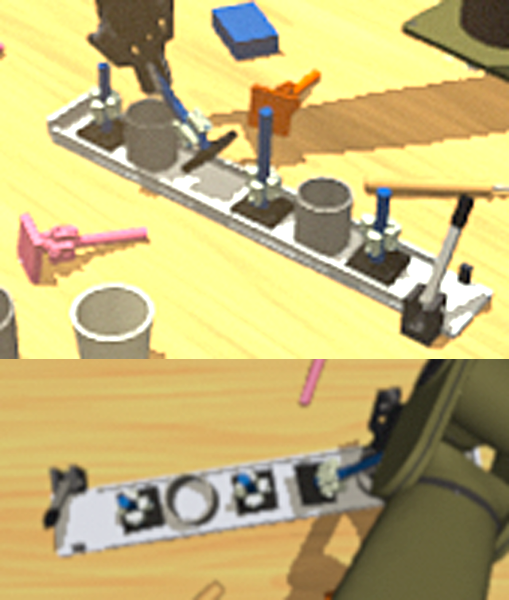

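Tree B stands upright in the lane (base at about (265,205)). Tree A is gripped and lifted off its flask. Swinging A.

Run:
```python
from h import *
swing("A"); env.hold(.2); base(-.036,.022,.06); base(-.036,.022,.06,"top")
p,w=cloud("scene"); 
hsv=cv2.cvtColor(p,cv2.COLOR_BGR2HSV); q=(w-LANE[:3,3])@LANE[:3,:3]
m=(hsv[...,0]>95)&(hsv[...,0]<128)&(hsv[...,1]>80)&(abs(q[...,0])<.03)&(abs(q[...,1]+.036)<.03)&(q[...,2]>.05)
c0,u,t,b=axis(q[m]); print(m.sum(),c0.round(4),u.round(3))
cv2.imwrite("pics/upA.png",cv2.resize(p[155:235,210:310],(800,640)[:2],interpolation=cv2.INTER_CUBIC)[:600])
```

```text
swung 14.59 [ 0.5273 -0.0382  0.1206] open 0.0125 gf 43.9 F [ 0.6 -0.9 -3.2]
base scene 55 centre [  8.9 -29.5] size [37.1 62.7] yaw 57.7 z 0.0389 slope deg x,y [-1.5 -0.5]
base top 38 centre [ -0.8 -45.7] size [50.2 42. ] yaw 5.3 z 0.0417 slope deg x,y [ 0.  -3.3]
3 [ 0.003  -0.035   0.1098] [0.207 0.149 0.967]
```

View pics/upA.png

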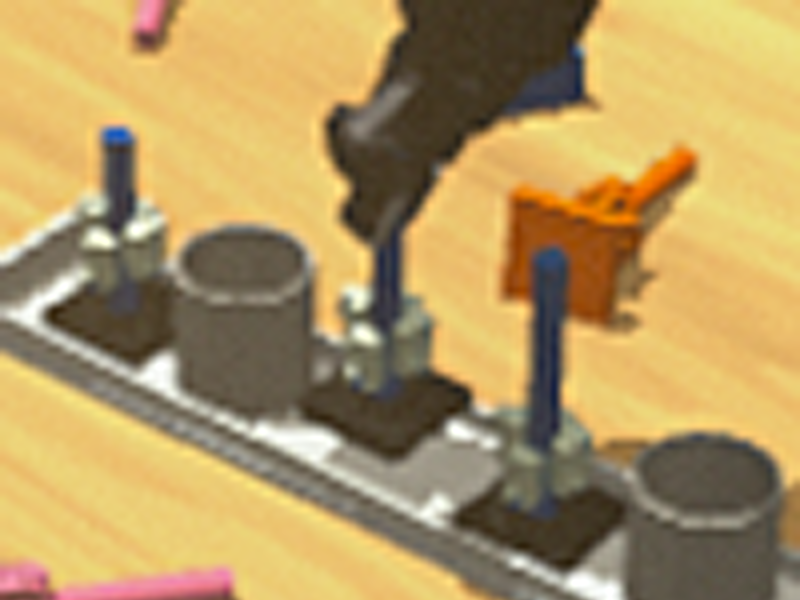

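A hangs upright (sprue (388,230)–(385,385), base corners (305,405), (390,455), (470,395)), clear of the flask and of tree B. Setting it down.

Run:
```python
from h import *
setdown("A"); base(-.04,.008,.035); base(-.04,.008,.035,"top")
```

```text
low 15.41 [ 0.5269 -0.0386  0.1039] open 0.0129 gf 43.9 F [-0.6  0.5 -2.2]
touch True
down 16.29 [ 0.5272 -0.0387  0.0983] open 0.0129 gf 44.4 F [ 0.2 -0.8  3.6]
base scene 57 centre [  1.3 -38.5] size [45.1 50.2] yaw 3.0 z 0.0165 slope deg x,y [-1.5 -2.6]
base top 30 centre [ -0.8 -44.8] size [46.  39.8] yaw 2.3 z 0.0191 slope deg x,y [-0.1  0.4]
```

Run:
```python
from h import *
release("A"); P=env.get_state()["ee_pos"];env.line_to(P+[0,0,.06],max_speed=.25)
base(-.04,.008,.035)
for n in("scene","top"):
    p,w=cloud(n); q=(w-LANE[:3,3])@LANE[:3,:3]
    m=(abs(q[...,1]-.265)<.025)&(abs(q[...,0])<.14)&(q[...,2]>.055)&(q[...,2]<.16); Q=q[m]
    if len(Q)>5: c0,u,t,b=axis(Q); print(n,len(Q),c0.round(4),u.round(3),t.round(4),b.round(4))
R=tool(0,[1,0],1)
for sg in(1,-1):
  R=tool(0,[1,0],sg)
  for g in([.10,.265,.13],[-.03,.265,.05],[.1,.265,.2]):
    print(sg,np.round(env.solve_ik(W(g),R),2))
snap("rel")
```

```text
open 16.73 [ 0.5251 -0.0385  0.096 ] open 0.035 gf 0.0 F [-0.2 -1.2 -0.5]
back 18.18 [0.5205 0.0047 0.1981] open 0.06 gf 0.0 F [ 1.1 -0.3 -1.2]
base scene 46 centre [  0.8 -38.8] size [51.8 45.1] yaw 83.1 z 0.0163 slope deg x,y [1.7 0.9]
scene 155 [0.0127 0.2629 0.0944] [-0.524  0.004  0.851] [-0.0098  0.2631  0.131 ] [0.037  0.2627 0.055 ]Traceback (most recent call last):
  File "<stdin>", line 8, in <module>
  File "h.py", line 32, in tool
    hd=np.array([hd[0],hd[1],0]);hd/=np.linalg.norm(hd); z=-(np.sin(alpha)*hd+np.cos(alpha)*np.array([0,0,1]))
                                 ^^^^^^^^^^^^^^^^^^^^^^
numpy._core._exceptions._UFuncOutputCastingError: Cannot cast ufunc 'divide' output from dtype('float64') to dtype('int64') with casting rule 'same_kind'
```

```bash
cat > clamp.py <<'E'
from h import *
def pt(deg,r=.100):
    a=np.radians(deg); return W([.045-r*np.cos(a)+.0065*np.sin(a)+.011,.265,.036+r*np.sin(a)+.0065*np.cos(a)])
sols=[]
q=env.get_state()["qpos"]
for sg in(1,-1):
    R=tool(0,[1.,0.],sg); s=[env.solve_ik(x,R) for x in(pt(75)+[0,0,.08],pt(75),pt(30),pt(-3))]
    if all(x is not None for x in s): sols.append((abs(np.array(s[0])-q).max(),sg))
print(sols); R=tool(0,[1.,0.],min(sols)[1])
env.move_gripper(0.0)
env.move_ptp(pt(75)+[0,0,.08],R); env.line_to(pt(75),max_speed=.15); st("ready")
for d in(62,50,40,30,20,12,5): 
    if env.line_to(pt(d),max_speed=.05,contact_N=12): print("stopped",d); break
else: print(env.line_to(pt(-5),max_speed=.02,contact_N=6))
st("end"); P=env.get_state()["ee_pos"]
env.line_to(P+[0,0,.15],max_speed=.2); env.hold(.3); st("clear")
p,w=cloud("scene"); q=(w-LANE[:3,3])@LANE[:3,:3]
m=(abs(q[...,1]-.265)<.02)&(q[...,0]>-.07)&(q[...,0]<.02)&(q[...,2]>.022)&(q[...,2]<.16); Q=q[m]
print(len(Q)); c0,u,t,b=axis(Q); print(c0.round(4),u.round(3),t.round(4),b.round(4))
snap("final")
for y in(.039,-.039): base(y,.008,.035)
E
python3 clamp.py
```

```text
[(np.float64(1.3685067405050433), 1), (np.float64(1.7730859130847498), -1)]
ready 21.23 [0.5206 0.2765 0.1351] open -0.0 gf 0.0 F [ 0.2 -0.3  0.9]
True
end 25.28 [0.4409 0.2656 0.0424] open -0.0002 gf 3.2 F [-2.2 -1.1  6.8]
clear 26.49 [0.4405 0.2654 0.1913] open -0.0002 gf 0.0 F [-0.9  1.  -0.5]
101
[-0.0224  0.2634  0.0394] [-1.     0.01   0.029] [-0.0649  0.2639  0.0406] [0.0199 0.263  0.0382]
scene 37 mean [0.005  0.1833 0.0891] dir [-0.091 -0.08   0.993] top [0.0033 0.1819 0.1073]
top 18 mean [-0.0041 -0.1853  0.1029] dir [ 0.205 -0.202  0.958] top [-0.003  -0.1865  0.1083]
top 21 mean [-0.0002 -0.0411  0.1262] dir [-0.1   -0.057  0.993] top [-0.002  -0.0421  0.1441]
top 19 mean [0.0005 0.0378 0.1308] dir [-0.159 -0.15   0.976] top [-0.0014  0.036   0.1426]
top 18 mean [0.0008 0.1797 0.1047] dir [0.411 0.175 0.895] top [0.0036 0.1809 0.1109]
base scene 67 centre [ 0.9 39.4] size [53.5 47.7] yaw 0.8 z 0.0168 slope deg x,y [ 3.5 -0.9]
base scene 58 centre [  1.  -37.5] size [46.9 50.6] yaw 81.7 z 0.0165 slope deg x,y [ 1.5 -0.8]
```

View pics/final.png

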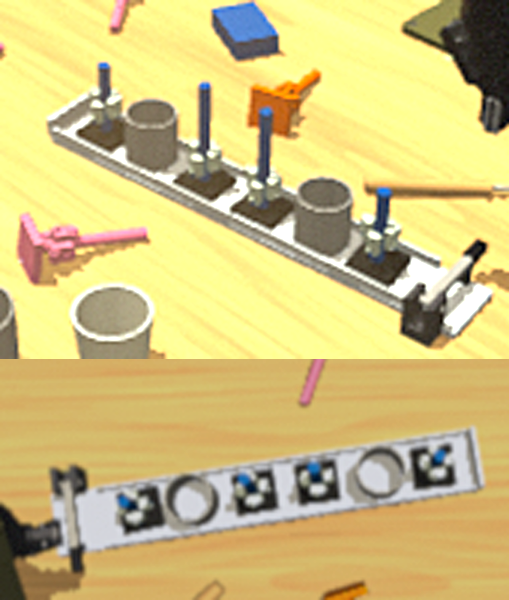

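All four trees stand upright and the flasks haven't moved. The lever lies level across the mouth. I'll give it one firmer press to make sure it's on its stop, then hand in.

Run:
```python
from h import *
P=env.get_state()["ee_pos"]
env.line_to([P[0],P[1],.052],max_speed=.15)
print(env.line_to([P[0],P[1],.032],max_speed=.015,contact_N=14)); st("press")
env.line_to([P[0],P[1],.2],max_speed=.15); env.hold(.5); st("clear")
p,w=cloud("scene"); q=(w-LANE[:3,3])@LANE[:3,:3]
m=(abs(q[...,1]-.265)<.02)&(q[...,0]>-.07)&(q[...,0]<.02)&(q[...,2]>.022)&(q[...,2]<.16); c0,u,t,b=axis(q[m]); print(c0.round(4),u.round(3))
print(env.hand_in())
```

```text
True
press 28.61 [0.4409 0.2656 0.0424] open -0.0 gf 3.3 F [-1.6 -0.7  6.7]
clear 30.32 [0.4409 0.2656 0.1999] open 0.0001 gf 0.0 F [-0.3  0.3 -0. ]
[-0.0224  0.2634  0.0394] [-0.999  0.025  0.023]
the job is handed in; nothing more can be done
None
```

I stood both tipped trees upright in the lane, then swung the clamp lever down to its stop, and handed the job in at about 30 s; the final pictures show the flasks and short trees standing where they were, but I have no verdict from the judge.

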